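# Clamp the rearing pot's lid shut

## Robot

A 7-joint arm with a two-finger parallel gripper is mounted at the origin on the work surface. World frame = base frame: x ahead of the robot, y to its left, z up, the work surface at z = 0. Lengths are in m, angles in rad, forces in N, time in s.
With the tool pointing down it reaches from about 0.35 to 0.775 m from the base axis. Payload 3.1 kg.
Tool frame: the origin (TCP) lies at the very end of the fingers, on their centre line; the grasp point (between the pads) lies 19 mm behind it (bot.hold_point_z is the distance from the TCP to the grasp point, in m); z points along the fingers, y is the line along which they close (so a half turn about z gives the same grasp; the last joint's range is limited). The gripper opens to 85 mm and grips with 20 to 120 N. Pads are 22 mm wide; open, the fingers measure 114 mm over their backs; the gripper's body (76 mm by 85 mm) begins 54 mm behind the grasp point. The pads swing forward as they close: fully open they stand 13 mm farther back than shut.
Start: joints at [-1.207, 0.311, 0.014, 1.512, -0.004, 1.319, -0.027], TCP at [0.217, 0.505, 0.231] pointing down, gripper open.
Joint ranges: [-2.7, 2.7], [-0.3, 1.91], [-1.27, 1.3], [0.12, 2.57], [-1.44, 4.58], [0.2, 2.03], [-3.05, 3.05]. Speed limits (rad/s): [2.79, 2.79, 3.14, 3.14, 3.14, 3.14, 3.14].

## Interface

Orientations are given as a 3x3 rotation matrix whose columns are the frame's x, y, z axes.
In Python, from rig import bot gives the robot as it stands. The module is installed in compiled form; this text tells all that it offers.
- The arm moves only by the tool drive_tool, never from a script. Its argument "increments" is a list that holds one entry, the list of rows, each a list of 5 numbers: the opening, from -1 (shut) to 1 (fully open), so that 0 is half open, then the shift along the tool's x, y, z each as a share of 0.025 m, from -1 to 1, then the turn about the tool's z as a share of 5 degrees, from -1 to 1. In form: [[[gripper, dx, dy, dz, turn], ...]]. A call has 1 to 20 rows; each row shifts and turns the commanded pose from where the row before left it, along the tool's axes as they then stand; what a row does not reach is not made up. A row lasts 1/12 s, in which the tool goes at most 41.7 mm and 7.16 degrees, less where a joint would pass 70% of its speed; a pose out of reach is approached as far as the arm can. A call with a number of a shift or a turn outside -1 to 1 is refused whole. A call with a gripper value outside its range is refused whole. The fingers move at their own pace and stop on an object; "grip_force" is the grip in N (left out, the last holds). Time passes only in rows, so rows that do not move let the fingers close. It gives the time, the measured TCP pose, the force, the opening and the grip force at its end, in the units of the state.
- bot.sense(): the state, without advancing time (a new reading comes with each control period).
- bot.read_camera(name): name is "scene" or "top"; returns the picture (480x640x3 uint8, red, green, blue); there is no depth.
- bot.camera_info(name): a dict with "fx", "fy", "cx", "cy" (pixels), "dist" ([k1, k2, p1, p2, k3] as OpenCV has them; the pictures are not rectified), "eye" and "rotation" of the camera in the world. Camera axes: x right, y up, looking along -z (the intrinsics and any distortion apply to the point x, -y, -z); pixel columns grow to the right and rows downward; lengths in m; the calibration is good to about 2 mm. A picture is of the moment at which its call begins. camera_info takes no time and is no camera call.
- bot.job_done(): hands the job in; it is judged then, once.
The state is a dict: "clock": time; "joint_positions": joint angles; "qd": joint speeds; "joint_efforts": joint torques, N m; "position": TCP position; "eef_rot": TCP orientation; "force": force on the tool from outside, world axes, zero at the start; "wrist_torque": the same for the moment, N m; "gripper_width": finger opening in m; "finger_force": force on a finger pad.
Only numpy, scipy, OpenCV 4.12 (cv2) and the standard library are available. Lean on these libraries where they do the work, as an engineer would, in place of code of your own. Each camera call takes 0.05 s, during which the arm holds its last target. There are 200 camera calls.

## Task

Two identical pot clamps stand on the insectary bench, and one of them holds a lidded rearing pot. On that clamp, push the steel strap round with the outside of a finger until it meets its stop over the lid, then push its cam lever all the way down so that the rubber foot presses on the lid. Leave the pot in its nest, and leave the empty clamp and everything else on the bench as they are.

Things in the scene. Friction and masses are not known exactly. Their poses are not given: they have to be found in the camera images.
- rig: The clamp that holds the pot: fixed aluminium base plate 180 x 110 x 12 mm. Origin: on the work surface, under the centre of the pot nest; z up. Its x axis runs from the swing post (80 mm behind the origin, at x = -80) through the nest centre; the plate spans x -115 to 65, y -55 to 55. It may stand left or right, turned by -0.8 to 0.3 rad.
- post (a point): Axis of the vertical swing post (18 mm diameter steel) of the pot's clamp, at the height of the strap's underside, 104 mm above the work surface.
- strap (a joint): Swing of the steel strap about the post, rad. 0: on its stop (a small lug on the post), straight over the pot along the rig's +x. Positive: swung away, counter-clockwise from above (towards the rig's +y); starts 0.9 to 1.6, limit 1.9. Stays where left; about 2 N at the fin turns it. Strap 26 mm wide, ends 12 mm behind and 133 mm beyond the post axis, underside 104, top 112 mm above the work surface.
- fin (a point): The strap's push fin: an upright steel plate along the strap's centre line near its free end, 34 mm long, 6 mm thick, top 143 mm and foot 112 mm above the work surface. This point is its centre, 116 mm from the post axis and 132 mm above the work surface. Push on its broad side.
- cam_pivot (a point): Level pivot of the cam lever, across the strap, 80 mm from the post axis and 124 mm above the work surface (between two 20 mm high cheeks, whose tops are at 132 mm).
- lever (a joint): Cam lever angle, rad, carried round by the strap. 0: fully down on its stop, lying level along the strap with its end towards the post, top face 129 mm above the work surface. Positive: end raised; starts 0.75 to 1.05, limit 1.2. It stays where left; friction 0.2 N m, so 3 to 5 N downwards on its grip moves it. At 0 it locks the strap's sprung rubber foot onto the lid with about 9 N.
- lever_end (a point): Middle of the free end of the cam lever, on its upper face, 90 mm from the pivot. The last 45 mm is a black grip 20 mm wide and 10 mm thick; the rest is a steel bar 14 mm wide.
- foot: Round black rubber foot, 26 mm diameter, 7 mm high, under the strap below the cam pivot (80 mm from the post axis). Origin: centre of its lower face. It hangs 4 mm or more above the lid while the lever is raised as at the start.
- pot: Clear rearing pot with flat white lid, 84 mm diameter, 75 mm high, loose in the nest. Origin: centre of its underside, which stands 12 mm above the work surface; lid top at 87 mm.
- nest (a point): Centre of the nest on the rig's plate, 12 mm above the work surface, where the pot's underside rests between four low tabs.
- rig_empty: The identical clamp with no pot in it; leave it alone. Origin and axes as for the other rig.
- fin_empty (a point): Push fin of the empty clamp, same place on its strap as the other. Its strap starts swung away by 0.9 to 1.6 rad.
- lever_end_empty (a point): Free end of the empty clamp's raised cam lever; its top reaches up to about 205 mm above the work surface.
- spray: Bystander: spray bottle, 62 mm diameter, 182 mm high; origin at the centre of its underside.
- dish: Bystander: closed dish, 60 mm diameter, 14 mm high; origin at the centre of its underside.
- tube: Bystander: upright capped tube, 28 mm diameter, 72 mm high; origin at the centre of its underside.
- brush: Bystander: small brush 150 mm long, lying flat.
- cup: Bystander: white cup, 72 mm diameter, 70 mm high; origin at the centre of its underside.
- tally: Bystander: grey hand counter, 60 x 45 x 30 mm; origin at the centre of its underside.
- jar: Bystander: small jar, 48 mm diameter, 60 mm high; origin at the centre of its underside.
Mind the look-alikes: they are no part of the job. Leave any red or yellow look-alike of the pot alone. Leave any brown look-alike of the rig alone.

How it is judged:
On the way, in this order (a step that is already met when the one before it is completed fails the run):
1. the strap is over the pot, against its stop (within 0.08 rad), the lever still raised (over 0.5 rad) (value of joint strap below 0.08 rad and value of joint lever above 0.5 rad), for 0.1 s.
2. the cam lever is down (within 0.08 rad) and the foot presses on the pot's lid (over 4 N) (value of joint lever below 0.08 rad and contact force between foot and pot above 4 N), for 0.1 s.
At the end, for the whole second after the job is handed in: Strap within 0.08 rad of its stop over the pot, cam lever within 0.08 rad of fully down, the foot pressing on the lid with over 4 N, the pot upright at rest in its nest (within 6 mm), the empty clamp's strap and lever within 30 mm of where they were (all of step 2 and value of joint strap below 0.08 rad and distance between pot and nest below 0.006 m and angle between pot's own z axis and vertical below 0.05 rad and linear speed of pot below 0.01 m/s and distance of each of fin_empty, lever_end_empty from where it was at the start of the episode below 0.03 m); the robot touches nothing.
It fails at once if the lever is pushed down before the strap is over the pot (value of joint lever below 0.35 rad and value of joint strap above 0.15 rad).
It fails at once if the pot is lifted or knocked out of its nest (distance of pot from where it was at the start of the episode above 0.012 m or angle between pot's own z axis and vertical above 0.2 rad).
It fails at once if the empty clamp is worked (distance of any of fin_empty, lever_end_empty from where it was at the start of the episode above 0.03 m).
It fails at once if a bystander is pushed, lifted or carried more than 30 mm (distance of any of spray, dish, tube, brush, cup, tally, jar from where it was at the start of the episode above 0.03 m).
It fails at once if a standing bystander is tipped over (angle between any of spray, tube, cup, jar's own z axis and vertical above 0.5 rad).
It also fails if it takes over 48 s, if anything falls off the work surface, if the arm or the gripper's body presses on something with over 40 N, if the wrist force passes 120 N, or if a joint passes its speed limit or range.

## Working session

There is one attempt and no reset: what is moved stays moved. The work goes in short steps, Python scripts to look and compute and a tool call to move; the robot and the scene stay as the last step left them, time stands still between calls to the robot, and variables do not carry over. Pictures are saved under pics/ and viewed, at most 10 in all, crops included, and the job is handed in when it is done.

Besides the shell and the picture viewer there is one more tool, called by a JSON object that holds its "name" and its "arguments", one argument or row to a line. drive_tool: Moves the arm, as the interface text tells. Its arguments: {"type":"object","properties":{"increments":{"type":"array"},"grip_force":{"type":"number"}},"required":["increments"]}

```bash
mkdir -p pics; cat > h.py <<'E'
import numpy as np, cv2
from rig import bot
def cam(n):
    c=bot.camera_info(n); K=np.array([[c['fx'],0,c['cx']],[0,c['fy'],c['cy']],[0,0,1.]])
    return K,np.array(c['dist'],float),np.array(c['eye'],float),np.array(c['rotation'],float).reshape(3,3)
def ray(n,uv):
    K,d,e,R=cam(n); p=cv2.undistortPoints(np.array(uv,float).reshape(-1,1,2),K,d).reshape(-1,2)
    return e,np.c_[p[:,0],-p[:,1],-np.ones(len(p))]@R.T
def onz(n,uv,z):
    e,v=ray(n,uv); return e+v*((z-e[2])/v[:,2])[:,None]
def proj(n,P):
    K,d,e,R=cam(n); q=(np.array(P,float).reshape(-1,3)-e)@R; q=q*[1,-1,-1]
    return cv2.projectPoints(q.reshape(-1,1,3),np.zeros(3),np.zeros(3),K,d)[0].reshape(-1,2)
def snap(n,f):
    im=bot.read_camera(n); cv2.imwrite(f'pics/{f}.png',im[:,:,::-1]); return im
E
python3 - <<'E'
from h import *
for n in('scene','top'):
    snap(n,n+'0'); print(n,cam(n)[2],cam(n)[3][:,2])
s=bot.sense();print(s['clock'],s['position'],s['eef_rot'],s['gripper_width'])
E
```

```text
scene [ 1.40657758 -0.36515531  1.05406778] [ 0.64037474 -0.28367174  0.71375804]
top [0.3658686  0.00707781 1.54264271] [-0.14346807  0.01150186  0.98958811]
0.1 [0.2168469  0.50474571 0.23032438] [[-9.18820031e-01  3.94676065e-01 -7.45089881e-04]
 [ 3.94676755e-01  9.18817890e-01 -1.98593394e-03]
 [-9.91986786e-05 -2.11878554e-03 -9.99997750e-01]] 0.085451605481519
```

View pics/scene0.png

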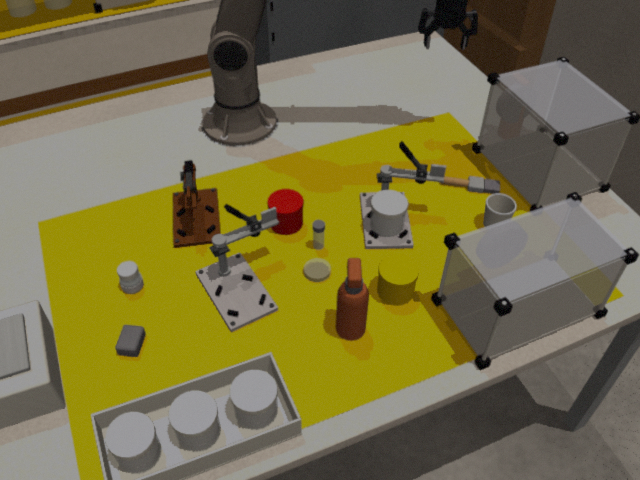

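View pics/top0.png

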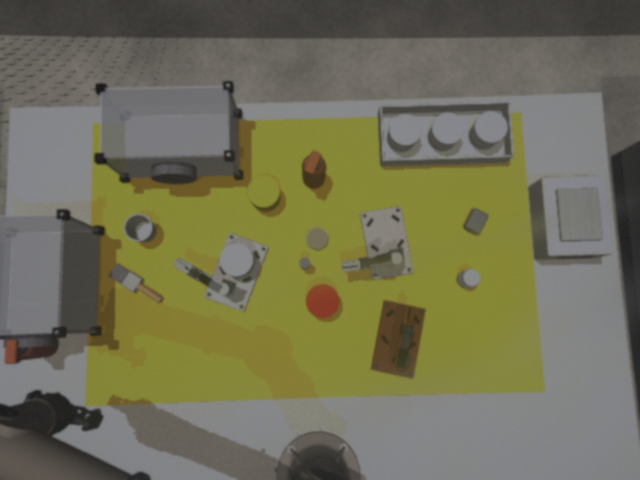

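The pot clamp is the left one: in the top view the lid is near (237,260), the post near (230,290) and the fin near (183,266). In the scene view the lid is near (389,203). The empty clamp is near (385,245) in the top view. I'll zoom in.

```bash
python3 - <<'E'
from h import *
a=cv2.imread('pics/top0.png')[215:335,100:280]; b=cv2.imread('pics/scene0.png')[130:260,340:520]
a=cv2.resize(a,None,fx=4.4,fy=4.4,interpolation=3)
b=cv2.resize(b,None,fx=4.4,fy=4.4,interpolation=3)
cv2.imwrite('pics/ta.png',cv2.convertScaleAbs(a,alpha=1.4));cv2.imwrite('pics/sb.png',cv2.convertScaleAbs(b,alpha=1.4))
for z,uv in ((.087,(237,260)),(.11,(230,290)),(.143,(183,266))): print(onz('top',uv,z))
E
```

```text
[[0.53112896 0.18632129 0.087     ]]
[[0.45580528 0.20109379 0.11      ]]
[[0.51415649 0.30756271 0.143     ]]
```

View pics/ta.png

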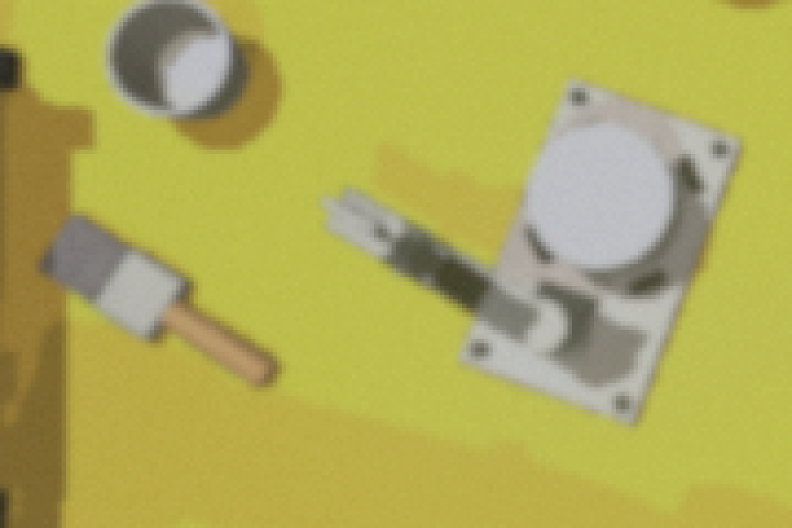

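View pics/sb.png

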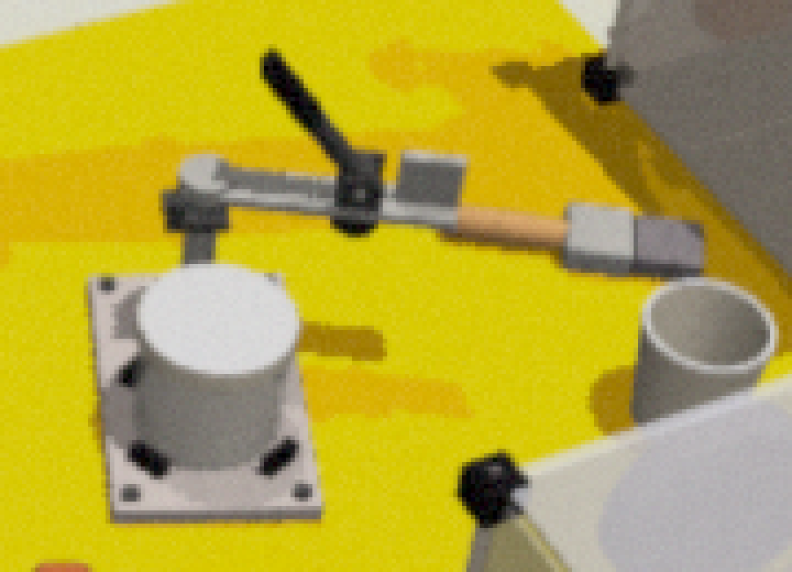

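The crops show the plate corners at (572,82), (740,140), (635,425) and (462,360), the lid centre at (600,196), and the fin running from about (323,203) to (388,235). The lever is raised.

```bash
python3 - <<'E'
from h import *
T=lambda *p:np.array(p)/4.4+[100,215]-0.4
S=lambda *p:np.array(p)/4.4+[340,130]-0.4
C=onz('top',T((572,82),(740,140),(635,425),(462,360)),.012)[:,:2]
L=np.array([[65,55],[65,-55],[-115,-55],[-115,55]])/1000
def fit(C):
    l=L-L.mean(0);c=C-C.mean(0)
    th=np.arctan2((l[:,0]*c[:,1]-l[:,1]*c[:,0]).sum(),(l*c).sum())
    R=np.array([[np.cos(th),-np.sin(th)],[np.sin(th),np.cos(th)]])
    o=C.mean(0)-R@L.mean(0); print('th',th,'o',o,'post',o+R@[-.08,0],'res',np.round((L@R.T+o-C)*1e3,1).tolist()); return th,o,R
th,o,R=fit(C)
# scene near corners
print('scene corners',onz('scene',S((88,276),(322,513),(112,515)),.012)[:,:2],'model',(L@R.T+o))
print('lid',onz('top',T((600,196)),.087),onz('scene',S((218,321)),.087))
post=o+R@[-.08,0]
print('fin top',onz('top',T((323,203),(388,235)),.143))
print('fin scene top ends',onz('scene',S((401,153),(468,158)),.143))
print('scene lever end near',S((270,55)),'top lever?')
for ph in np.arange(.9,1.6,.1):
    d=R@[np.cos(ph),np.sin(ph)]; f=post+.116*d
    P=[[*(post+.099*d),.143],[*(post+.133*d),.143]]
    print(round(ph,1),f.round(3),((proj('top',P)-[100,215]+.4)*4.4).round().tolist(),((proj('scene',P)-[340,130]+.4)*4.4).round().tolist())
E
```

```text
th -0.3747412536678691 o [0.53274656 0.18777468] post [0.45829837 0.21705722] res [[2.4, 0.9], [-0.1, -1.8], [-0.8, -0.3], [-1.5, 1.2]]
scene corners [[0.40605159 0.18219128]
 [0.61677996 0.2147703 ]
 [0.57517316 0.11368889]] model [[0.61336746 0.21516575]
 [0.57310397 0.11279949]
 [0.40559554 0.1786852 ]
 [0.44585903 0.28105146]]
lid [[0.53333988 0.18886848 0.087     ]] [[0.53497711 0.18961431 0.087     ]]
fin top [[0.52745347 0.33121585 0.143     ]
 [0.50901864 0.29625323 0.143     ]]
fin scene top ends [[0.51008503 0.30527593 0.143     ]
 [0.52708024 0.33572258 0.143     ]]
scene lever end near [[400.96363636 142.1       ]] top lever?
0.9 [0.559 0.275] [[443.0, 169.0], [411.0, 117.0]] [[370.0, 212.0], [428.0, 239.0]]
1.0 [0.552 0.285] [[428.0, 180.0], [391.0, 130.0]] [[378.0, 201.0], [440.0, 224.0]]
1.1 [0.545 0.294] [[413.0, 191.0], [371.0, 146.0]] [[385.0, 190.0], [449.0, 209.0]]
1.2 [0.537 0.302] [[400.0, 204.0], [354.0, 164.0]] [[390.0, 178.0], [455.0, 193.0]]
1.3 [0.528 0.31 ] [[388.0, 219.0], [338.0, 183.0]] [[393.0, 166.0], [459.0, 177.0]]
1.4 [0.518 0.316] [[378.0, 234.0], [324.0, 203.0]] [[395.0, 154.0], [460.0, 161.0]]
1.5 [0.508 0.322] [[369.0, 250.0], [312.0, 225.0]] [[394.0, 142.0], [459.0, 144.0]]
```

{"name": "drive_tool", "arguments": {
  "increments": [
    [[-1,-0.32,-0.73,0,0],[-1,-0.32,-0.73,0,0],[-1,-0.32,-0.73,0,0],[-1,-0.32,-0.73,0,0],[-1,-0.32,-0.73,0,0],[-1,-0.32,-0.73,0,0],[-1,-0.32,-0.73,0,0],[-1,-0.32,-0.73,0,0],[-1,0,0,0,-1],[-1,0,0,0,-1],[-1,0,0,0,-1],[-1,0,0,0,-1],[-1,0,0,0,-1],[-1,0,0,0,-1],[-1,0,0,0,-1],[-1,0,0,0,-1],[-1,0,0,0,-1],[-1,0,0,0,-1],[-1,0,0,0,-1],[-1,0,0,0,-1]]
  ]
}}

```text
clock: 1.77
position: [0.2181, 0.3456, 0.2309]
eef_rot: [[-0.799, -0.602, -0.0], [-0.602, 0.799, -0.001], [0.001, -0.0, -1.0]]
force: [0.5, 0.6, 0.4]
gripper_width: -0.0001
finger_force: 0.0
```

{"name": "drive_tool", "arguments": {
  "increments": [
    [[-1,0,0,0,-1],[-1,0,0,0,-1],[-1,0,0,0,-1],[-1,0,0,0,-1],[-1,0,0,0,-0.4],[-1,0,0,0,0],[-1,0,0,0,0]]
  ]
}}

```text
clock: 2.35
position: [0.2181, 0.3457, 0.231]
eef_rot: [[-0.52, -0.854, -0.0], [-0.854, 0.52, -0.001], [0.001, -0.0, -1.0]]
force: [0.2, 0.8, -0.6]
gripper_width: 0.0002
finger_force: 0.0
```

```bash
cat >> h.py <<'E'
def rows(tgt):
    s=bot.sense(); d=np.array(s['eef_rot']).T@(np.array(tgt)-s['position'])
    R=np.array(s['eef_rot']); print('pos',np.round(s['position'],4),'y ang',np.degrees(np.arctan2(R[1,1],R[0,1])).round(1),'units',(d/.025).round(2),'F',np.round(s['force'],1),'t',s['clock'],'w',s['gripper_width'])
E
python3 -c "
from h import *
rows([.4945,.3336,.2]);rows([.4945,.3336,.121])"
```

```text
pos [0.2181 0.3457 0.231 ] y ang 148.7 units [-5.33 -9.7   1.23] F [ 0.2  0.8 -0.6] t 2.35 w 0.00019118392663559005
pos [0.2181 0.3457 0.231 ] y ang 148.7 units [-5.34 -9.7   4.39] F [ 0.2  0.8 -0.6] t 2.35 w 0.00019118392663559005
```

{"name": "drive_tool", "arguments": {
  "increments": [
    [[-1,-0.445,-0.81,0,0],[-1,-0.445,-0.81,0,0],[-1,-0.445,-0.81,0,0],[-1,-0.445,-0.81,0,0],[-1,-0.445,-0.81,0,0],[-1,-0.445,-0.81,0,0],[-1,-0.445,-0.81,0,0],[-1,-0.445,-0.81,0,0],[-1,-0.445,-0.81,0,0],[-1,-0.445,-0.81,0,0],[-1,-0.445,-0.81,0,0],[-1,-0.445,-0.81,0,0],[-1,0,0,0.7,0],[-1,0,0,0.7,0],[-1,0,0,0.7,0],[-1,0,0,0,0]]
  ]
}}

```text
clock: 3.68
position: [0.4928, 0.3324, 0.1743]
eef_rot: [[-0.52, -0.854, -0.007], [-0.854, 0.52, -0.005], [0.008, 0.004, -1.0]]
force: [-0.6, 0.0, -1.1]
gripper_width: -0.0001
finger_force: 0.0
```

```bash
python3 -c "
from h import *
rows([.4945,.3336,.122])
a=snap('top','t1')[215:335,100:280]; b=snap('scene','s1')[130:260,340:520]
c=np.hstack([a,b[:120]])
cv2.imwrite('pics/c1.png',cv2.convertScaleAbs(cv2.resize(c,None,fx=2.2,fy=2.2,interpolation=3)[:,:,::-1],alpha=1.5))"
```

```text
pos [0.4928 0.3324 0.1743] y ang 148.7 units [-0.09 -0.04  2.09] F [-0.6  0.  -1.1] t 3.6833 w -0.0001360161853864101
```

View pics/c1.png

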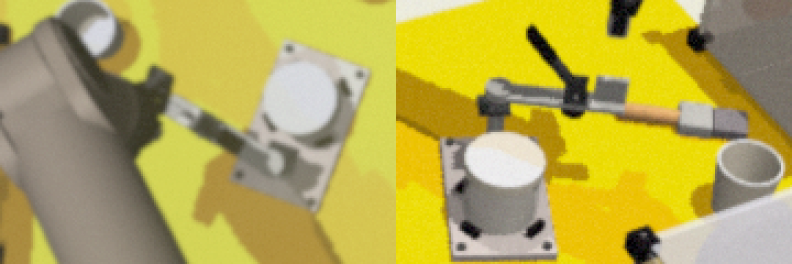

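{"name": "drive_tool", "arguments": {
  "increments": [
    [[-1,-0.03,0,0.7,0],[-1,-0.03,0,0.7,0],[-1,-0.03,0,0.69,0],[-1,0,-0.1,0,0],[-1,0,-0.1,0,0],[-1,0,-0.1,0,0],[-1,0,-0.1,0,0],[-1,0,-0.1,0,0],[-1,0.005,-0.206,0,0.5],[-1,0.005,-0.206,0,0.5],[-1,0.005,-0.206,0,0.5],[-1,0.005,-0.206,0,0.5],[-1,0.005,-0.206,0,0.5],[-1,0.005,-0.206,0,0.5],[-1,0.005,-0.206,0,0.5],[-1,0.005,-0.206,0,0.5]]
  ]
}}

```text
clock: 5.12
position: [0.5383, 0.3042, 0.1277]
eef_rot: [[-0.78, -0.625, 0.001], [-0.625, 0.78, 0.003], [-0.003, 0.002, -1.0]]
force: [-0.9, 2.3, 0.7]
gripper_width: 0.0001
finger_force: 0.9
```

```bash
python3 -c "
from h import *
rows([.4945,.3336,.122])
p=np.array(bot.sense()['position'])[:2]-[.459,.2173];print(np.hypot(*p),np.degrees(np.arctan2(p[1],p[0])))
a=snap('top','t2')[215:335,100:280]; b=snap('scene','s2')[130:260,340:520]
c=np.hstack([a,b[:120]])
cv2.imwrite('pics/c2.png',cv2.convertScaleAbs(cv2.resize(c,None,fx=2.2,fy=2.2,interpolation=3)[:,:,::-1],alpha=1.5))"
```

```text
pos [0.5383 0.3042 0.1277] y ang 128.7 units [0.63 2.01 0.23] F [-0.9  2.3  0.7] t 5.1167 w 5.4121348129049804e-05
0.117673212150571 47.60946280404144
```

View pics/c2.png

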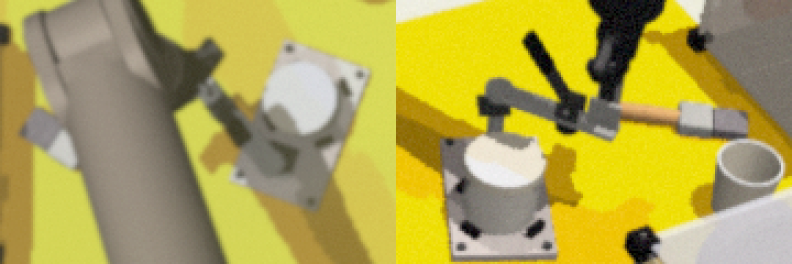

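The finger is behind the fin and turning the strap; at (600,115) in the scene crop the strap has swung, with about 60° left.

{"name": "drive_tool", "arguments": {
  "increments": [
    [[-1,0.005,-0.206,0.05,0.5],[-1,0.005,-0.206,0.05,0.5],[-1,0.005,-0.206,0.05,0.5],[-1,0.005,-0.206,0,0.5],[-1,0.005,-0.206,0,0.5],[-1,0.005,-0.206,0,0.5],[-1,0.005,-0.206,0,0.5],[-1,0.005,-0.206,0,0.5],[-1,0.005,-0.206,0,0.5],[-1,0.005,-0.206,0,0.5],[-1,0.005,-0.206,0,0.5],[-1,0.005,-0.206,0,0.5],[-1,0.005,-0.206,0,0.5],[-1,0.005,-0.206,0,0.5],[-1,0.005,-0.206,0,0.5],[-1,0.005,-0.206,0,0.5],[-1,0.005,-0.206,0,0.5],[-1,0.005,-0.206,0,0.5],[-1,0,0,0,0]]
  ]
}}

```text
clock: 6.8
position: [0.5641, 0.2151, 0.1239]
eef_rot: [[-0.994, 0.11, 0.003], [0.11, 0.994, 0.001], [-0.003, 0.001, -1.0]]
force: [1.4, 0.2, 1.1]
gripper_width: -0.0002
finger_force: 1.0
```

```bash
python3 -c "
from h import *
rows([.4945,.3336,.122])
p=np.array(bot.sense()['position'])[:2]-[.459,.2173];print(np.hypot(*p),np.degrees(np.arctan2(p[1],p[0])))"
```

```text
pos [0.5641 0.2151 0.1239] y ang 83.7 units [3.29 4.41 0.07] F [1.4 0.2 1.1] t 6.8 w -0.00015309998104740186
0.10511171788796088 -1.1881576597124748
```

{"name": "drive_tool", "arguments": {
  "increments": [
    [[-1,-0.2,0,0,0],[-1,-0.2,0,0,0],[-1,-0.005,-0.206,0,0.5],[-1,-0.005,-0.206,0,0.5],[-1,-0.005,-0.206,0,0.5],[-1,-0.005,-0.206,0,0.5],[-1,0,-0.1,0,0.25],[-1,0,0,0,0]]
  ]
}}

```text
clock: 7.47
position: [0.5705, 0.1928, 0.1231]
eef_rot: [[-0.954, 0.3, 0.003], [0.3, 0.954, 0.002], [-0.002, 0.003, -1.0]]
force: [3.2, 2.7, -1.6]
gripper_width: -0.0002
finger_force: 1.8
```

```bash
python3 -c "
from h import *
rows([.4945,.3336,.122])
p=np.array(bot.sense()['position'])[:2]-[.459,.2173];print(np.hypot(*p),np.degrees(np.arctan2(p[1],p[0])))"
```

```text
pos [0.5705 0.1928 0.1231] y ang 72.6 units [4.59 4.46 0.04] F [ 3.2  2.7 -1.6] t 7.4667 w -0.0002229981745636147
0.11416364039283029 -12.370265110282062
```

{"name": "drive_tool", "arguments": {
  "increments": [
    [[-1,-0.01,-0.1,0,0.25],[-1,0,-0.1,0,0.25],[-1,0,-0.1,0,0.25],[-1,0,0,0,0]]
  ]
}}

```text
clock: 7.8
position: [0.5709, 0.1922, 0.1235]
eef_rot: [[-0.934, 0.357, 0.01], [0.358, 0.934, 0.01], [-0.006, 0.013, -1.0]]
force: [9.7, 11.2, -6.0]
gripper_width: 0.0001
finger_force: 6.7
```

```bash
python3 -c "
from h import *
rows([.4945,.3336,.122])
p=np.array(bot.sense()['position'])[:2]-[.459,.2173];print(np.hypot(*p),np.degrees(np.arctan2(p[1],p[0])))"
```

```text
pos [0.5709 0.1922 0.1235] y ang 69.1 units [4.87 4.19 0.09] F [ 9.7 11.2 -6. ] t 7.8 w 6.45215705863913e-05
0.1146292729068611 -12.624645108717285
```

Position has stalled and force is rising, so the strap is on its stop. I'll back off, lift and look.

{"name": "drive_tool", "arguments": {
  "increments": [
    [[-1,0,0.5,0,0],[-1,0,0.7,0,0],[-1,0,0.5,-0.6,0],[-1,0,0,-1,0],[-1,0,0,-1,0],[-1,0,0,-1,0],[-1,0,0,-1,0],[-1,0,0.5,-0.5,0],[-1,0,1,0,0],[-1,0,1,0,0],[-1,0,0,0,0]]
  ]
}}

```text
clock: 8.72
position: [0.6041, 0.2886, 0.2488]
eef_rot: [[-0.935, 0.355, -0.003], [0.355, 0.935, 0.002], [0.003, 0.001, -1.0]]
force: [-2.2, 1.3, -1.4]
gripper_width: -0.0001
finger_force: 0.0
```

```bash
python3 -c "
from h import *
rows([.4945,.3336,.122])
a=snap('top','t3')[215:335,120:300]; b=snap('scene','s3')[140:260,340:520]
c=np.vstack([a,b])
cv2.imwrite('pics/c3.png',cv2.convertScaleAbs(cv2.resize(np.hstack([a,b]),None,fx=2.2,fy=2.2,interpolation=3)[:,:,::-1],alpha=1.5))
post=np.array([.459,.2173]);u=np.array([np.cos(-.373),np.sin(-.373)])
f=lambda r,z:[*(post+r*u),z]
sc=lambda p:((p-[340,140]+.4)*2.2+[396,0]).round().tolist()
tp=lambda p:((p-[120,215]+.4)*2.2).round().tolist()
P=[f(.099,.143),f(.133,.143)];print('fin',tp(proj('top',P)),sc(proj('scene',P)))
for q in np.arange(.7,1.15,.1):
  P=[f(.08-.09*np.cos(q)+.005*np.sin(q),.124+.09*np.sin(q)+.005*np.cos(q))];print(round(q,2),P[0],tp(proj('top',P)),sc(proj('scene',P)))
"
```

```text
pos [0.6041 0.2886 0.2488] y ang 69.2 units [4.72 0.12 5.09] F [-2.2  1.3 -1.4] t 8.7167 w -5.918825945924109e-05
fin [[256.0, 76.0], [267.0, 47.0]] [[510.0, 110.0], [514.0, 134.0]]
0.7 [np.float64(0.4723961345551594), np.float64(0.21205784463808067), np.float64(0.1858038027878146)] [[222.0, 146.0]] [[504.0, 23.0]]
0.8 [np.float64(0.478447214002104), np.float64(0.20968994526848353), np.float64(0.19204558172769287)] [[224.0, 140.0]] [[505.0, 22.0]]
0.9 [np.float64(0.48504835334087576), np.float64(0.20710679728373957), np.float64(0.19760747170782683)] [[225.0, 133.0]] [[506.0, 22.0]]
1.0 [np.float64(0.49213359616924823), np.float64(0.20433421064463714), np.float64(0.20243390016205137)] [[227.0, 126.0]] [[508.0, 23.0]]
1.1 [np.float64(0.4996321490829502), np.float64(0.20139988812037887), np.float64(0.20647664301265706)] [[230.0, 118.0]] [[509.0, 25.0]]
```

View pics/c3.png

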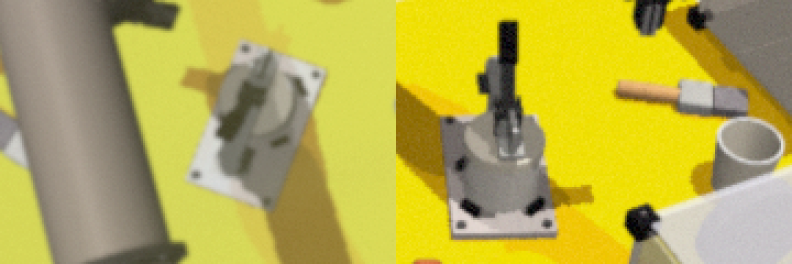

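The strap lies over the lid (fin at about (265,60) in the top crop) and the lever is raised to about 0.9 rad, with its end at about (228,135). Next I'll go above the lever grip.

```bash
python3 -c "
from h import *
rows([.5009,.2009,.225])"
```

```text
pos [0.6041 0.2829 0.2489] y ang 68.9 units [ 2.67 -4.54  0.98] F [-0.  -1.   0.5] t 8.8167 w 6.536905866759703e-05
```

{"name": "drive_tool", "arguments": {
  "increments": [
    [[-1,0.445,-0.757,0,0],[-1,0.445,-0.757,0,0],[-1,0.445,-0.757,0,0],[-1,0.445,-0.757,0,0],[-1,0.445,-0.757,0,0],[-1,0.445,-0.757,0,0],[-1,0,0,0.5,0],[-1,0,0,0.4,0],[-1,0,0,0,0],[-1,0,0,0,0]]
  ]
}}

```text
clock: 9.65
position: [0.501, 0.2003, 0.2269]
eef_rot: [[-0.932, 0.363, -0.002], [0.363, 0.932, -0.001], [0.002, -0.002, -1.0]]
force: [-0.2, 0.1, -0.3]
gripper_width: 0.0003
finger_force: 0.0
```

```bash
python3 -c "
from h import *
rows([.5009,.2009,.17]);rows([.459+.931*.03,.2173-.364*.03,.128])"
```

```text
pos [0.501  0.2003 0.2269] y ang 68.7 units [0.01 0.03 2.28] F [-0.2  0.1 -0.3] t 9.65 w 0.00032145536564259916
pos [0.501  0.2003 0.2269] y ang 68.7 units [0.61 0.03 3.96] F [-0.2  0.1 -0.3] t 9.65 w 0.00032145536564259916
```

{"name": "drive_tool", "arguments": {
  "increments": [
    [[-1,0,0,0.3,0],[-1,0,0,0.3,0],[-1,0,0,0.3,0],[-1,0,0,0.3,0],[-1,0,0,0.3,0],[-1,0.1,0,0.3,0],[-1,0.1,0,0.3,0],[-1,0.1,0,0.3,0],[-1,0.1,0,0.3,0],[-1,0.1,0,0.2,0],[-1,0.1,0,0.2,0],[-1,0,0,0,0]]
  ]
}}

```text
clock: 10.65
position: [0.4866, 0.2066, 0.1491]
eef_rot: [[-0.932, 0.361, -0.002], [0.361, 0.932, -0.0], [0.001, -0.001, -1.0]]
force: [0.8, 0.5, -0.4]
gripper_width: -0.0005
finger_force: 0.0
```

```bash
python3 -c "
from h import *
rows([.459+.931*.03,.2173-.364*.03,.128])"
```

```text
pos [0.4866 0.2066 0.1491] y ang 68.8 units [-0.02 -0.    0.85] F [ 0.8  0.5 -0.4] t 10.65 w -0.00045294553817479076
```

{"name": "drive_tool", "arguments": {
  "increments": [
    [[-1,0,0,0.2,0],[-1,0,0,0.2,0],[-1,0,0,0.2,0],[-1,0,0,0.2,0],[-1,0,0,0.15,0],[-1,0,0,0,0]]
  ]
}}

```text
clock: 11.15
position: [0.4869, 0.2068, 0.1287]
eef_rot: [[-0.932, 0.362, -0.002], [0.362, 0.932, 0.002], [0.003, 0.001, -1.0]]
force: [-8.2, -0.5, 17.9]
gripper_width: 0.0001
finger_force: 9.4
```

```bash
python3 -c "
from h import *
rows([.459+.931*.03,.2173-.364*.03,.128])
a=snap('top','t4')[215:335,120:300]; b=snap('scene','s4')[140:260,340:520]
cv2.imwrite('pics/c4.png',cv2.convertScaleAbs(cv2.resize(np.hstack([a,b]),None,fx=2.2,fy=2.2,interpolation=3)[:,:,::-1],alpha=1.5))"
```

```text
pos [0.4869 0.2068 0.1287] y ang 68.8 units [-0.01 -0.01  0.03] F [-8.2 -0.5 17.9] t 11.15 w 5.507962914387201e-05
```

View pics/c4.png

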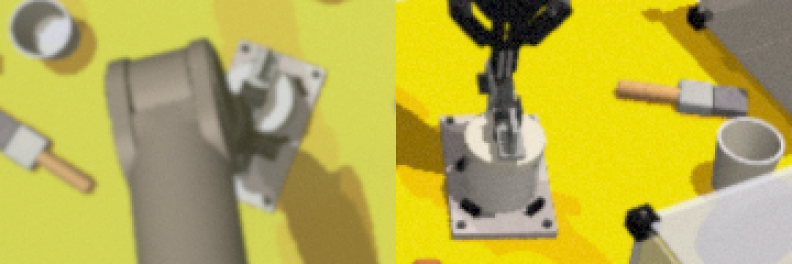

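Force is 18 N at a tip height of 129 mm, so the lever is at its stop. I'll press slightly more, then lift off and check.

{"name": "drive_tool", "arguments": {
  "increments": [
    [[-1,0,0,0.06,0],[-1,0,0,0.06,0],[-1,0,0,0,0],[-1,0,0,0,0]]
  ]
}}

```text
clock: 11.58
position: [0.487, 0.2069, 0.1284]
eef_rot: [[-0.932, 0.362, -0.002], [0.362, 0.932, 0.004], [0.003, 0.003, -1.0]]
force: [-11.3, -1.8, 33.0]
gripper_width: 0.0
finger_force: 16.4
```

{"name": "drive_tool", "arguments": {
  "increments": [
    [[-1,0,0,-0.3,0],[-1,0,0,-0.6,0],[-1,0,0,-1,0],[-1,0,0,-1,0],[-1,0,0,-1,0],[-1,0,0.5,-0.5,0],[-1,0,1,0,0],[-1,0,1,0,0],[-1,0,1,0,0],[-1,0,1,0,0],[-1,0,1,0,0],[-1,0,0,0,0],[-1,0,0,0,0]]
  ]
}}

```text
clock: 12.67
position: [0.5373, 0.3352, 0.2313]
eef_rot: [[-0.933, 0.36, -0.002], [0.36, 0.933, -0.002], [0.001, -0.003, -1.0]]
force: [-0.1, -1.3, -0.4]
gripper_width: -0.0004
finger_force: 0.0
```

```bash
python3 -c "
from h import *
rows([.459+.931*.03,.2173-.364*.03,.128])
a=snap('top','t5')[215:335,120:300]; b=snap('scene','s5')[140:260,340:520]
cv2.imwrite('pics/c5.png',cv2.convertScaleAbs(cv2.resize(np.hstack([a,b]),None,fx=2.2,fy=2.2,interpolation=3)[:,:,::-1],alpha=1.5))"
```

```text
pos [0.5373 0.3352 0.2313] y ang 68.9 units [ 0.02 -5.52  4.15] F [-0.1 -1.3 -0.4] t 12.6667 w -0.0004205860374411491
```

View pics/c5.png

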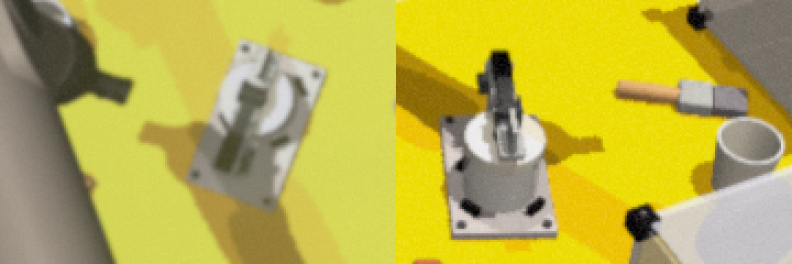

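The lever lies level along the strap, with its end over the post at about (225,165) in the top crop and (498,58) in the scene crop. The strap is over the lid, the pot is in its nest and the arm is clear.

```bash
python3 -c "
from rig import bot
print(bot.job_done())"
```

```text
the job is handed in; nothing more can be done
None
```

I swung the pot clamp's strap onto its stop over the lid, pushed the cam lever fully down (33 N on the stop, and it stayed level after I lifted off), and handed the job in at about 13 s; no verdict came back, and the foot's force on the lid could not be measured directly.

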